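# Line up three clamp straps in a leaf drill jig and close the leaf

## Task

Three black clamp straps lie askew on the bed of the leaf drill jig. Nudge each one straight within its own lane, centred between the lane's two scribed lines and with its far end butted against the fence at the back, so that they make an even, square row. Then lower the leaf gently by its bar, without letting it drop, until it is fully down over the row, let go of it, and leave the other things on the bench where they stand.

Things in the scene. Friction and masses are not known exactly. Their poses are not given: they have to be found in the camera images.
- jig: leaf drill jig, fixed to the bench: steel bed 170 (x) x 236 (y) x 16 mm. Origin: centre of its underside, on the bench; x points away from the robot to the fence and hinge, y left, z up. Three lanes along x, centred at y = -70, 0, +70 mm, each marked on the bed by two dark scribed lines 32 mm apart (x = -80 to 48 mm)
- fence_mid (a point): middle of the fence's foot, where its front face meets the bed's top: jig x = 50, y = 0, z = 16 mm. The fence is a steel bar across the bed, 10 mm high over it; a strap butted against it has its centre at jig x = 5 mm. Axes as the jig's
- leaf (a joint): angle of the aluminium leaf (0.45 kg, three drill bushings): 0 fully down; starts open at 1.6 to 1.78, leaning back; stop at 1.8. Down, it covers jig x = -28 to 58 mm, its plate 29.5 to 39.5 mm over the bench; ribs below it, 13 mm deep, leave a 32 mm channel over each lane, and land on a strap that is out of line. Stiffish hinge (0.08 N m): stays when upright, falls if let go part-way
- leaf_bar (a point): middle of the leaf's lifting bar, a black round sleeve 14 mm thick, 76 mm long, parallel to the hinge; free space of 20 mm or more round it. With the leaf at angle a it is at jig x = 72 - 135 cos a + 27 sin a, y = 0, z = 34.5 + 135 sin a + 27 cos a (mm). Axes turn with the leaf; with it down they are the jig's
- leaf_hinge (a point): middle of the hinge line, at jig x = 72, y = 0, z = 34.5 mm; the hinge runs along jig y
- strap_1: the right-hand (jig y about -70 mm) clamp strap: a flat black steel bar 90 x 24 x 12 mm with holes in its top, 0.18 kg, lying on the jig's bed askew and short of the fence. Origin: centre of its underside; its own y runs along its 90 mm length, its x across its 24 mm width, z up
- strap_2: the middle (jig y about 0) clamp strap: a flat black steel bar 90 x 24 x 12 mm with holes in its top, 0.18 kg, lying on the jig's bed askew and short of the fence. Origin: centre of its underside; its own y runs along its 90 mm length, its x across its 24 mm width, z up
- strap_3: the left-hand (jig y about +70 mm) clamp strap: a flat black steel bar 90 x 24 x 12 mm with holes in its top, 0.18 kg, lying on the jig's bed askew and short of the fence. Origin: centre of its underside; its own y runs along its 90 mm length, its x across its 24 mm width, z up
- dial_block: bystander: blue dial height setter, 55 x 54 x 64 mm, standing beside the jig; origin under its centre
- oil_bottle: bystander: white oil bottle with a red spout, 54 mm round, 126 mm high; origin under its centre
- chip_brush: bystander: flat brush with wooden handle, 165 x 30 x 11 mm, lying to the right of the jig; origin under its centre
Mind the look-alikes: they are no part of the job. Leave any red look-alike of the strap_1 alone. What is shaped like the strap_2 but blue is not meant.

How it is judged:
By the outcome, as a careful person would: the job done as asked, in the order asked, and still so for the second after the job is handed in, with the robot touching nothing.
It also fails if it takes over 64 s, if anything falls off the work surface, if the arm or the gripper's body presses on something with over 40 N, if the wrist force passes 120 N, or if a joint passes its speed limit or range.

## Robot

A 6-joint arm with a two-finger parallel gripper is mounted at the origin on a cart in front of the work surface, level with it; the furniture and walls round the work are solid. World frame = base frame: x ahead of the robot, y to its left, z up, the work surface at z = 0. Lengths are in m, angles in rad, forces in N, time in s.
With the tool pointing down it reaches from about 0.35 to 0.85 m from the base axis. Payload 8.1 kg.
Tool frame: the origin (TCP) lies at the very end of the fingers, on their centre line; the grasp point (between the pads) lies robot.tcp_to_grasp behind it (robot.tcp_to_grasp is the distance from the TCP to the grasp point, in m); z points along the fingers, y is the line along which they close (so a half turn about z gives the same grasp; the last joint's range is limited). The gripper opens to 93 mm and grips with 3 to 60 N. Pads are 15 mm wide; open, the fingers measure 128 mm over their backs; the gripper's body (75 mm by 188 mm) begins 65 mm behind the grasp point.
Start: joints at [-1.386, 0.13, 1.488, -0, 1.523, -0.085], TCP at [0.16, -0.578, 0.219] pointing down, gripper open.
Joint ranges: [-2.96, 2.96], [-0.89, 2.26], [0.02, 2.5], [-1.34, 4.48], [0, 2.73], [-2.66, 2.66]. Speed limits (rad/s): [2.39, 2.39, 2.79, 3.14, 3.14, 3.14].

## Interface

Orientations are given as a rotation vector (axis times angle).
In Python, from plant import robot gives the robot as it stands. The module is installed in compiled form; this text tells all that it offers.
- The arm moves only by the shell command python3 -m pendant 'ROWS' [FORCE]. ROWS is JSON, a list that holds one entry, the list of rows, each a list of 5 numbers: the opening, from 0 (shut) to 1 (fully open), then the shift along the tool's x, y, z in cm, then the turn about the tool's z in degrees. In form: [[[fingers, x, y, z, roll], ...]]. A call has 1 to 8 rows; each row shifts and turns the commanded pose from where the row before left it, along the tool's axes as they then stand; what a row does not reach is not made up. A row lasts 1/10 s, in which the tool goes at most 50 mm and 8.59 degrees, less where a joint would pass 70% of its speed; a pose out of reach is approached as far as the arm can. A call is refused whole if a number of a shift passes 5 or a number of a turn 8.59, either way. A call with a gripper value outside its range is refused whole. The fingers move at their own pace and stop on an object; FORCE is the grip in N (left out, the last holds). Time passes only in rows, so rows that do not move let the fingers close. It gives the time, the measured TCP pose, the force, the opening and the grip force at its end, in the units of the state.
- robot.read_state(): the state, without advancing time (a new reading comes with each control period).
- robot.read_camera(name): name is "scene" or "top" or "wrist"; returns a dict with "img" (384x512x3 uint8, blue, green, red), "K" (3x3 intrinsics, pixels), "k1" (the pictures are not rectified: a ray, as slopes to the right and down, at radius r is drawn at 1 + k1 r^2 times it, then the intrinsics apply), "pose" (4x4, takes a point from camera to world coordinates). Camera axes: x right, y up, looking along -z (the intrinsics and any distortion apply to the point x, -y, -z); pixel columns grow to the right and rows downward; lengths in m; the calibration is good to about 2 mm. A picture is of the moment at which its call begins. There is no depth.
- robot.close_job(): hands the job in; it is judged then, once.
The state is a dict: "t": time; "q": joint angles; "dq": joint speeds; "joint_torque": joint torques, N m; "tool_pos": TCP position; "orientation": TCP orientation; "force": force on the tool from outside, world axes, zero at the start; "wrist_torque": the same for the moment, N m; "opening": finger opening in m; "gripper_force": force on a finger pad.
Only numpy, scipy, OpenCV 4.12 (cv2) and the standard library are available. Lean on these libraries where they do the work, as an engineer would, in place of code of your own. Each camera call takes 0.05 s, during which the arm holds its last target. There are 200 camera calls.

## Working session

There is one attempt and no reset: what is moved stays moved. The work goes in short steps, Python scripts to look and compute and a shell command to move; the robot and the scene stay as the last step left them, time stands still between calls to the robot, and variables do not carry over. Pictures are saved under pics/ and viewed, at most 10 in all, crops included, and the job is handed in when it is done.

```bash
mkdir -p pics; cat > h.py <<'E'
import numpy as np, cv2
from plant import robot
def pix2ray(c,u,v):
    K=c["K"];xd=np.array([(u-K[0,2])/K[0,0],(v-K[1,2])/K[1,1]]);x=xd.copy()
    for _ in range(20): x=xd/(1+c["k1"]*(x@x))
    d=c["pose"][:3,:3]@np.array([x[0],-x[1],-1.]);return c["pose"][:3,3],d
def at_z(c,u,v,z):
    o,d=pix2ray(c,u,v);return o+d*(z-o[2])/d[2]
def proj(c,p):
    T=np.linalg.inv(c["pose"]);q=T[:3,:3]@np.array(p)+T[:3,3];x=np.array([q[0],-q[1]])/-q[2]
    x=x*(1+c["k1"]*(x@x));K=c["K"];return K[0,0]*x[0]+K[0,2],K[1,1]*x[1]+K[1,2]
E
python3 - <<'E'
from h import *
import pickle
S={n:robot.read_camera(n) for n in("scene","top")}
pickle.dump(S,open("s0.pkl","wb"))
cv2.imwrite("pics/a.png",np.vstack([S["top"]["img"]]) if 0 else cv2.resize(S["top"]["img"],(800,600),interpolation=cv2.INTER_CUBIC))
cv2.imwrite("pics/b.png",cv2.resize(S["scene"]["img"],(800,600),interpolation=cv2.INTER_CUBIC))
s=robot.read_state();print(s);print(robot.tcp_to_grasp)
for n in S: print(n,S[n]["K"],S[n]["k1"],S[n]["pose"].round(3))
E
```

```text
{'t': 0.1, 'q': array([-1.38639335e+00,  1.31094917e-01,  1.48915011e+00,  4.41094919e-06,
        1.52300762e+00, -8.54434012e-02]), 'dq': array([ 0.00074656, -0.00119736, -0.00253895,  0.00066498, -0.00025888,
       -0.00224044]), 'joint_torque': array([ 1.19492477e-03, -5.61343610e+01, -4.93093586e+01,  7.69372797e-02,
        2.91211187e-02, -5.19799005e-05]), 'tool_pos': array([ 0.15985447, -0.57778582,  0.21769794]), 'orientation': array([-3.11139774e+00, -4.22365439e-01,  1.21990284e-04]), 'force': array([-0.20650175,  0.18115725, -0.03851165]), 'wrist_torque': array([ 0.00066661,  0.01704593, -0.00557703]), 'gripper_force': 0.0, 'opening': 0.09301956389966183}
0.0188
scene [[399.18922707   0.         253.86993767]
 [  0.         399.18922707 182.18098207]
 [  0.           0.           1.        ]] -0.007448459049828898 [[-0.806  0.344 -0.481 -0.054]
 [-0.591 -0.496  0.636  0.782]
 [-0.02   0.797  0.604  0.822]
 [ 0.     0.     0.     1.   ]]
top [[478.72181059   0.         248.73984336]
 [  0.         478.72181059 196.42875018]
 [  0.           0.           1.        ]] -0.08726512152270094 [[ 0.015  0.992 -0.126  0.331]
 [-1.     0.017  0.018  0.008]
 [ 0.02   0.126  0.992  1.507]
 [ 0.     0.     0.     1.   ]]
```

View pics/a.png

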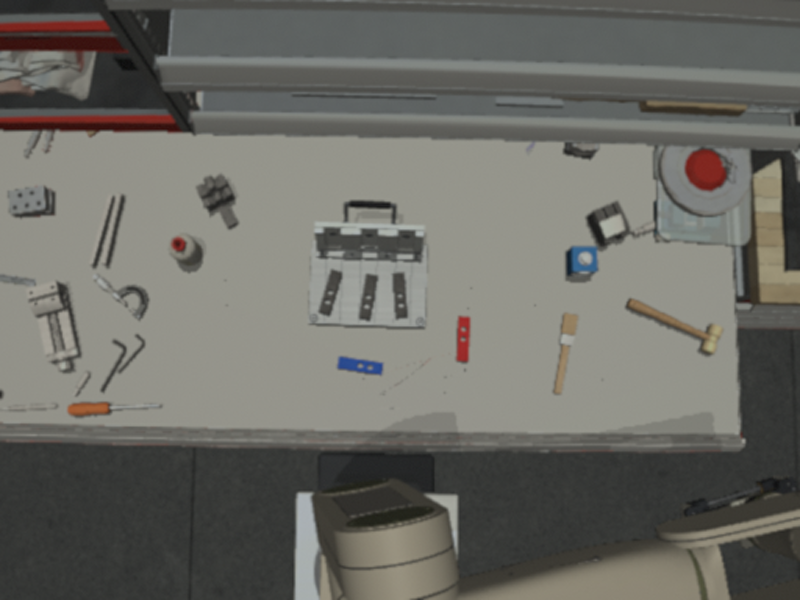

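View pics/b.png

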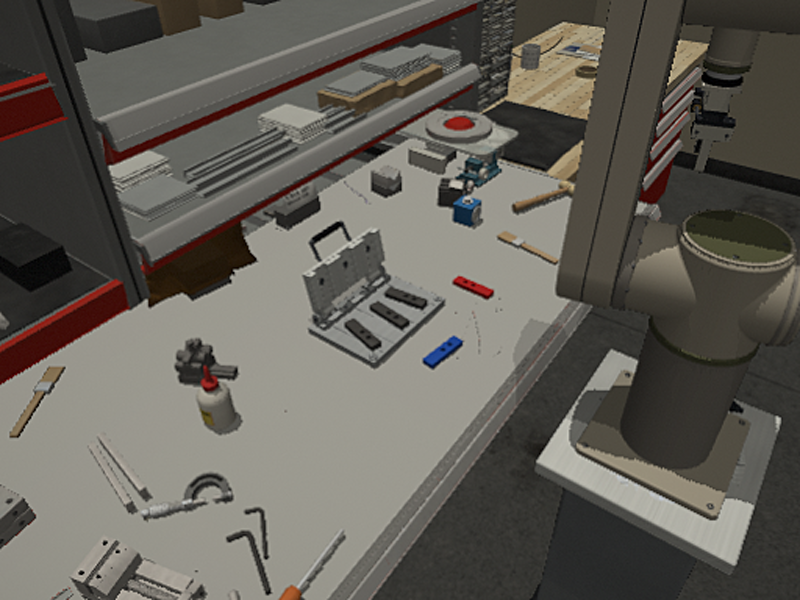

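The top view shows the jig with corners at about (308,325), (425,327), (427,225) and (314,222). Candidates for the straps are the black bars on the bed at (400,295)=strap_1, (369,297)=strap_2 and (330,293)=strap_3. The blue one at (360,366) and the red one at (463,338) are look-alikes off the bed, so I'm leaving them alone. I'll check this in a close crop.

```bash
python3 - <<'E'
from h import *
import pickle
S=pickle.load(open("s0.pkl","rb"))
i=S["top"]["img"][120:220,185:285]
cv2.imwrite("pics/c.png",cv2.resize(i,(600,600),interpolation=cv2.INTER_CUBIC))
E
```

```text
(no output)
```

View pics/c.png

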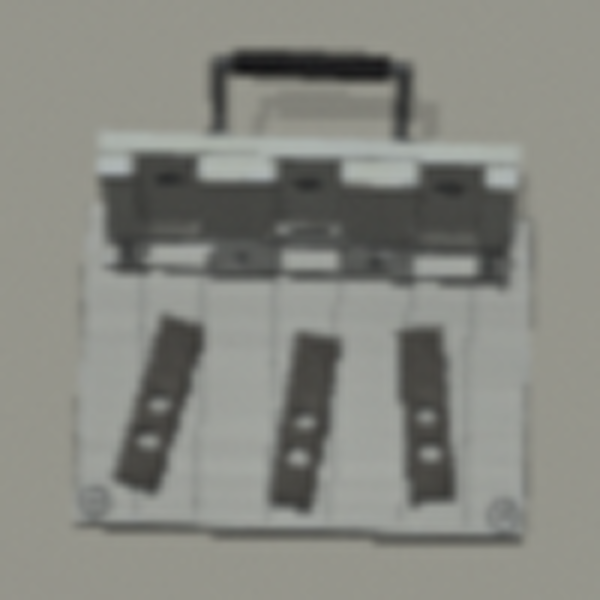

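The close crop (6x) confirms three black straps in the lanes, strap_3 at (160,405), strap_2 at (305,420) and strap_1 at (427,415). The bar is at (310,65). Next I'll work out rough positions.

```bash
python3 - <<'E'
from h import *
import pickle
S=pickle.load(open("s0.pkl","rb"));c=S["top"]
P=lambda x,y,z:at_z(c,185+(x+.5)/6-.5,120+(y+.5)/6-.5,z)
for n,x,y,z in [("FL",80,521,.016),("FR",522,530,.016),("BL",92,215,.016),("BR",530,220,.016),("s3far",183,322,.028),("s3near",137,487,.028),("s2far",319,337,.028),("s2near",291,505,.028),("s1far",420,330,.028),("s1near",434,500,.028),("bar",310,65,.17)]: print(n,P(x,y,z).round(4))
s=robot.read_state()
from scipy.spatial.transform import Rotation as R
print(R.from_rotvec(s["orientation"]).as_matrix().round(3))
w=robot.read_camera("wrist");print(w["K"],(R.from_rotvec(s["orientation"]).as_matrix().T@w["pose"][:3,:3]).round(3),R.from_rotvec(s["orientation"]).as_matrix().T@(w["pose"][:3,3]-s["tool_pos"]))
E
```

```text
FL [0.4863 0.14   0.016 ]
FR [ 0.4855 -0.0906  0.016 ]
BL [0.649  0.1384 0.016 ]
BR [ 0.6506 -0.0935  0.016 ]
s3far [0.5904 0.0882 0.028 ]
s3near [0.5033 0.11   0.028 ]
s2far [0.5837 0.0171 0.028 ]
s2near [0.4953 0.03   0.028 ]
s1far [ 0.5883 -0.0356  0.028 ]
s1near [ 0.4991 -0.044   0.028 ]
bar [0.6913 0.0229 0.17  ]
[[ 0.964  0.267 -0.   ]
 [ 0.267 -0.964  0.002]
 [ 0.    -0.002 -1.   ]]
[[308.23704297   0.         254.98053435]
 [  0.         308.23704297 193.67532425]
 [  0.           0.           1.        ]] [[-0.     0.969  0.249]
 [ 1.     0.     0.   ]
 [ 0.     0.249 -0.969]] [ 0.06856617 -0.00117116 -0.16597151]
```

```bash
python3 -m pendant '[[[1,3.05,-3.05,0,0],[1,3.05,-3.05,0,0],[1,3.05,-3.05,0,0],[1,3.05,-3.05,0,0],[1,3.05,-3.05,0,0],[1,3.05,-3.05,0,0],[1,3.05,-3.05,0,0],[1,3.05,-3.05,0,0]]]' && python3 -m pendant '[[[1,3.05,-3.05,0,0],[1,3.05,-3.05,0,0],[1,3.05,-3.05,0,0],[1,3.05,-3.05,0,0],[1,3.05,-3.05,0,0],[1,3.05,-3.05,0,0],[1,3.05,-3.05,0,0],[1,3.05,-3.05,0,0]]]' 20
python3 -m pendant '[[[1,0,0,0,-8.5],[1,0,0,0,-8.5],[1,0,0,0,-8.5],[1,0,0,0,-8.5],[1,0,0,0,-8.5],[1,0,0,0,-8.5],[1,0,0,0,-8.5],[1,0,0,0,-8.5]]]'
python3 -m pendant '[[[1,0,0,0,-8.5],[1,0,0,0,-8.5],[1,0,0,0,-8.5],[1,0,0,0,-8.5],[1,0,0,0,-8.5],[1,0,0,0,-8.5],[1,0,0,0,-8.5],[1,0,0,0,-8.5]]]'
python3 -m pendant '[[[1,0,0,3,-8.5],[1,0,0,3,-8.5],[1,0,0,3,-8.5],[1,0,0,0,-3],[1,0,0,0,0]]]'
python3 - <<'E'
from h import *
import pickle
w=robot.read_camera("wrist");w["st"]=robot.read_state();pickle.dump(w,open("w1.pkl","wb"))
cv2.imwrite("pics/d.png",cv2.resize(w["img"],(800,600),interpolation=cv2.INTER_CUBIC))
print(w["st"]["q"].round(3),w["st"]["t"])
E
```

```text
t: 0.95
tool_pos: [0.3305, -0.2764, 0.2185]
orientation: [-3.113, -0.422, -0.0]
force: [0.0, 0.2, 0.1]
opening: 0.093
gripper_force: 0.0
t: 1.75
tool_pos: [0.5007, 0.024, 0.2185]
orientation: [3.113, 0.423, -0.0]
force: [0.8, 0.8, 0.2]
opening: 0.0926
gripper_force: 0.0
t: 2.55
tool_pos: [0.5, 0.0221, 0.2183]
orientation: [-2.338, -2.098, 0.001]
force: [0.0, 0.1, 0.1]
opening: 0.0933
gripper_force: 0.0
t: 3.35
tool_pos: [0.5, 0.0221, 0.2183]
orientation: [-0.765, -3.046, 0.0]
force: [-0.2, -0.6, 0.1]
opening: 0.0927
gripper_force: 0.0
t: 3.85
tool_pos: [0.4991, 0.0222, 0.1271]
orientation: [-0.0, -3.139, -0.0]
force: [-0.1, -0.6, 1.0]
opening: 0.093
gripper_force: 0.0
[-0.058 -0.078  1.868  0.     1.353 -1.627] 3.9
```

View pics/d.png

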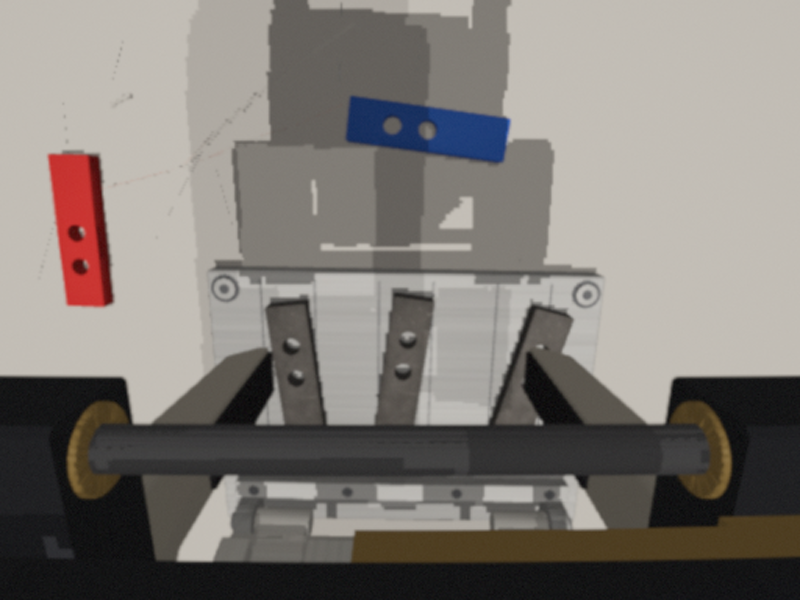

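The wrist view shows the bed's front edge at y≈272 from x=210 to 602. The scribed lines are at x≈262/315, 379/432 and 497/550, and the straps' near ends at (288,305), (412,297) and (550,312). I'll enlarge it for precise lines.

```bash
python3 - <<'E'
from h import *
import pickle
w=pickle.load(open("w1.pkl","rb"))
i=w["img"][166:276,128:392]
cv2.imwrite("pics/e.png",cv2.resize(i,None,fx=3,fy=3,interpolation=cv2.INTER_CUBIC))
E
```

```text
(no output)
```

View pics/e.png

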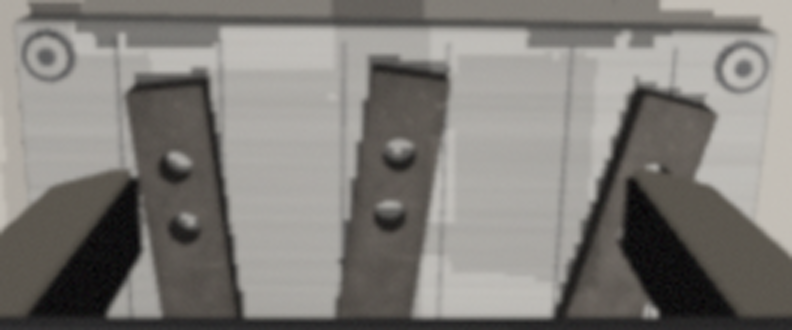

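```bash
cat > m.py <<'E'
from h import *
import pickle
from scipy.optimize import least_squares
w=pickle.load(open("w1.pkl","rb"))
P=lambda x,y,z:at_z(w,128+(x+.5)/3-.5,166+(y+.5)/3-.5,z)
L=[(119,40,-86),(131,310,-86),(219,50,-54),(344,45,-16),(343,180,-16),(449,45,16),(440,310,16),(572,50,54),(557,280,54),(675,50,86),(672,95,86)]
X=[(18,22,-85),(772,33,-85)]
def toj(p,q): 
    c,s=np.cos(p[2]),np.sin(p[2]);d=q[:2]-p[:2];return np.array([c*d[0]+s*d[1],-s*d[0]+c*d[1]])
r=least_squares(lambda p:[toj(p,P(x,y,.016))[1]-t/1e3 for x,y,t in L]+[toj(p,P(x,y,.016))[0]-t/1e3 for x,y,t in X],[.568,.024,0])
J=r.x
if __name__=="__main__":
    print("jig",J.round(4),(r.fun*1e3).round(1))
    for n,pts in dict(s1=[(130,92),(207,82),(240,315),(162,315)],s2=[(371,67),(446,76),(413,315),(338,315)],s3=[(645,92),(716,113),(568,315)]).items():
        Q=np.array([toj(J,P(x,y,.028)) for x,y in pts])*1e3
        near=(Q[0]+Q[1])/2
        d=(Q[2]-Q[1] if n!="s3" else Q[2]-Q[0]);d/=np.linalg.norm(d)
        d2=(Q[3]-Q[0] if n!="s3" else d);d2/=np.linalg.norm(d2)
        print(n,"near",near.round(1),"width",np.linalg.norm(Q[1]-Q[0]).round(1),"ang",np.degrees(np.arctan2(d[1],d[0])).round(1),np.degrees(np.arctan2(d2[1],d2[0])).round(1),"centre",(near+45*(d+d2)/np.linalg.norm(d+d2)).round(1))
    for jx,jy,z in [(116,0,.165)]: pass
E
python3 m.py; python3 - <<'E'
from h import *
import pickle
S=pickle.load(open("s0.pkl","rb"));c=S["top"]
# shelf lower front edge: same point seen in top; height guess vs x
for z in (.2,.3,.4): print(z,at_z(c,250*.64,133*.64,z).round(3),at_z(c,500*.64,140*.64,z).round(3))
# scene: bottom of lower shelf lip near pixel 300,190 (800 scale)
for p in((.78,.02,z) for z in(.2,.3,.4)): print(p,np.array(proj(S["scene"],p))/.64)
for p in((.85,.02,z) for z in(.2,.3,.4)): print(p,np.array(proj(S["scene"],p))/.64)
E
```

```text
jig [ 0.568   0.0266 -0.0156] [ 1.  -0.2 -0.4 -0.1 -0.2  0.1  0.1 -0.1  0.1 -0.3  0.   0.  -0. ]
s1 near [-68.3 -67.6] width 23.3 ang 6.0 4.9 centre [-23.5 -63.4]
s2 near [-74.    3.5] width 22.3 ang -5.8 -6.7 centre [-29.3  -1.4]
s3 near [-65.8  84.9] width 22.8 ang -13.9 -13.9 centre [-22.1  74.1]
0.2 [0.812 0.242 0.2  ] [ 0.809 -0.214  0.2  ]
0.3 [0.776 0.224 0.3  ] [ 0.772 -0.197  0.3  ]
0.4 [0.739 0.207 0.4  ] [ 0.736 -0.18   0.4  ]
(0.78, 0.02, 0.2) [293.01308885 200.65162079]
(0.78, 0.02, 0.3) [286.78669735 155.04620425]
(0.78, 0.02, 0.4) [279.91467052 104.64776661]
(0.85, 0.02, 0.2) [268.53180631 191.2379935 ]
(0.85, 0.02, 0.3) [261.28649954 146.42790403]
(0.85, 0.02, 0.4) [253.31260975  97.0474597 ]
```

```bash
python3 -m pendant '[[[0.43,-2.8,-3,0,0],[0.43,0,-3,0,-4.6],[0.43,0,0,3,0],[0.43,0,0,3,0],[0.43,0,0,2,0],[0.43,0,0,0,0]]]' 20
python3 - <<'E'
from h import *
import pickle
w=robot.read_camera("wrist");w["st"]=robot.read_state();pickle.dump(w,open("w2.pkl","wb"))
cv2.imwrite("pics/f.png",cv2.resize(w["img"],(800,600),interpolation=cv2.INTER_CUBIC))
E
```

```text
t: 4.5
tool_pos: [0.5262, -0.0377, 0.0463]
orientation: [0.122, -3.135, -0.001]
force: [-0.4, -0.7, -1.4]
opening: 0.0496
gripper_force: 0.0
```

View pics/f.png

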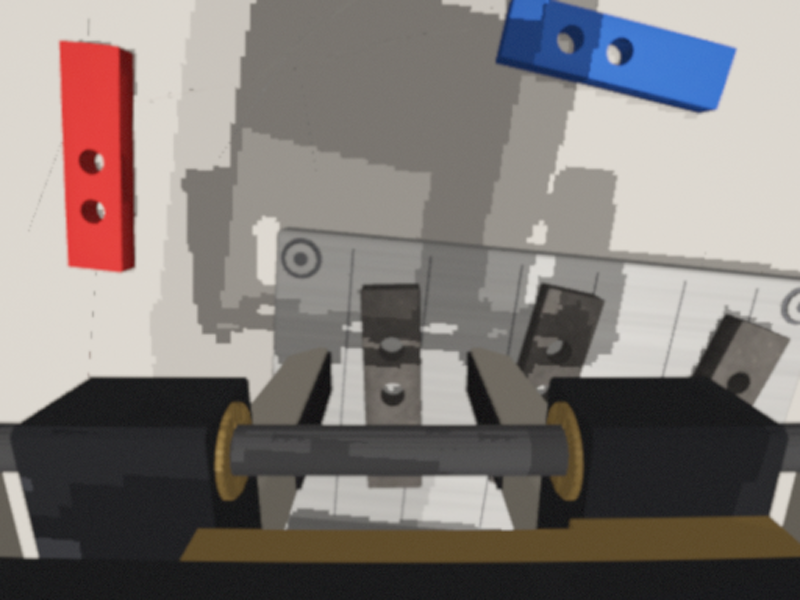

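The strap sits between the fingers, parallel to them (edges x=362 and 420; finger faces 330 and 468). Descend and grip.

```bash
python3 -m pendant '[[[0.43,0,-0.3,1.5,0],[0.43,0,0,1.1,0],[0.43,0,0,0,0],[0.2,0,0,0,0],[0.2,0,0,0,0],[0.2,0,0,0,0],[0.2,0,0,0,0]]]' 15
```

```text
t: 5.25
tool_pos: [0.5289, -0.0409, 0.0232]
orientation: [-0.125, 3.138, -0.0]
force: [0.1, 0.6, 1.4]
opening: 0.0239
gripper_force: 15.0
```

```bash
python3 -m pendant '[[[0.2,0,0,0,5.5],[0.2,-1,-0.2,0,0],[0.2,-1,0,0,0],[0.2,-0.4,0,0,0],[0.2,0,0,0,0]]]'; python3 -m pendant '[[[0.2,-0.2,0,0,0],[0.2,-0.2,0,0,0],[0.2,-0.1,0,0,0],[0.2,-0.1,0,0,0]]]'
```

```text
t: 5.75
tool_pos: [0.5536, -0.0434, 0.0231]
orientation: [0.025, 3.14, -0.0]
force: [0.7, 0.7, 2.9]
opening: 0.0236
gripper_force: 15.0
t: 6.15
tool_pos: [0.5566, -0.0433, 0.0229]
orientation: [-0.025, -3.137, -0.0]
force: [-13.0, 0.1, 15.0]
opening: 0.0236
gripper_force: 15.0
```

```bash
python3 -m pendant '[[[0.43,0,0,0,0],[0.43,0,0,0,0],[0.43,0,0,0,0],[0.43,0,0,-3,0],[0.43,0,0,-5,0],[0.43,3.4,3,0,0],[0.43,0,4,0,6.2],[0.43,0,0,0,0]]]'
python3 - <<'E'
from h import *
import pickle
w=robot.read_camera("wrist");w["st"]=robot.read_state();pickle.dump(w,open("w3.pkl","wb"))
cv2.imwrite("pics/g.png",cv2.resize(w["img"],(800,600),interpolation=cv2.INTER_CUBIC))
E
```

```text
t: 6.95
tool_pos: [0.5248, 0.0308, 0.1028]
orientation: [0.199, 3.135, 0.003]
force: [0.6, -0.4, 0.1]
opening: 0.0398
gripper_force: 0.0
```

View pics/g.png

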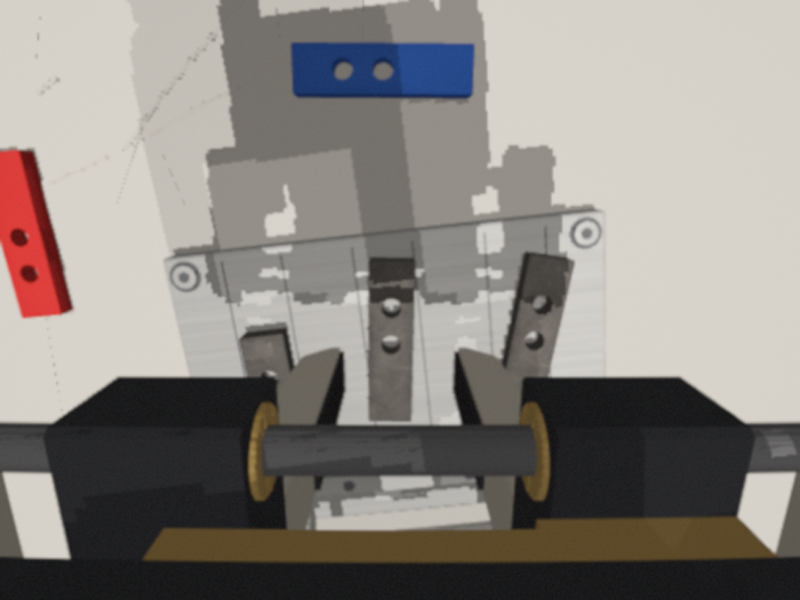

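Strap_2 is parallel to the fingers and about 4 mm left of their centre (edges 369 and 414). Strap_1, at (266,350), now runs parallel to its scribed lines.

```bash
python3 -m pendant '[[[0.43,0,-0.4,3,0],[0.43,0,0,3,0],[0.43,0,0,1.6,0],[0.43,0,0,0.5,0],[0.2,0,0,0,0],[0.2,0,0,0,0],[0.2,0,0,0,0],[0.2,0,0,0,0]]]' 15
```

```text
t: 7.8
tool_pos: [0.5262, 0.023, 0.0229]
orientation: [0.195, 3.133, -0.0]
force: [-0.3, -1.7, 1.7]
opening: 0.0237
gripper_force: 15.0
```

```bash
python3 - <<'E'
from m import *
s=robot.read_state();o=s["orientation"];print(toj(J,s["tool_pos"])*1e3,np.degrees(2*np.arctan2(o[1],o[0])-J[2])%360)
# strap_1 check in w3
E
```

```text
[-41.75164242  -4.21788936] 173.76394818390037
```

```bash
python3 -m pendant '[[[0.2,0,0,0,-6.2],[0.2,-1,0.4,0,0],[0.2,-1,0,0,0],[0.2,-0.8,0,0,0],[0.2,0,0,0,0],[0.2,0,0,0,0]]]'; python3 - <<'E'
from m import *
s=robot.read_state();o=s["orientation"];print(toj(J,s["tool_pos"])*1e3,np.degrees(2*np.arctan2(o[1],o[0])-J[2])%360)
E
```

```text
t: 8.4
tool_pos: [0.5548, 0.0267, 0.0227]
orientation: [0.026, 3.138, -0.0]
force: [3.1, 0.6, 3.3]
opening: 0.0236
gripper_force: 15.0
[-13.2111948   -0.08302689] 179.95115322911775
```

```bash
python3 -m pendant '[[[0.2,-0.2,0,0,0],[0.2,-0.2,0,0,0],[0.2,-0.2,0,0,0],[0.2,-0.1,0,0,0]]]'; python3 - <<'E'
from m import *
s=robot.read_state();o=s["orientation"];print(toj(J,s["tool_pos"])*1e3,np.degrees(2*np.arctan2(o[1],o[0])-J[2])%360)
E
```

```text
t: 8.8
tool_pos: [0.5586, 0.0267, 0.0225]
orientation: [-0.026, -3.138, -0.0]
force: [-12.2, -0.5, 17.2]
opening: 0.0234
gripper_force: 15.0
[-9.31642936 -0.01574646] 179.9606324806641
```

```bash
python3 -m pendant '[[[0.43,0,0,0,0],[0.43,0,0,0,0],[0.43,0,0,0,0],[0.43,0,0,-3,0],[0.43,0,0,-5,0],[0.43,2.9,3.8,0,0],[0.43,0,4,0,0],[0.43,0,0,0,6.9]]]' && python3 -m pendant '[[[0.43,0,0,0,7],[0.43,0,0,0,0],[0.43,0,0,0,0]]]'
python3 - <<'E'
from m import *
s=robot.read_state();o=s["orientation"];print(toj(J,s["tool_pos"])*1e3,np.degrees(2*np.arctan2(o[1],o[0])-J[2])%360)
w=robot.read_camera("wrist");w["st"]=robot.read_state();pickle.dump(w,open("w4.pkl","wb"))
cv2.imwrite("pics/i.png",cv2.resize(w["img"],(800,600),interpolation=cv2.INTER_CUBIC))
E
```

```text
t: 9.6
tool_pos: [0.5316, 0.1089, 0.1019]
orientation: [0.211, 3.134, 0.003]
force: [0.1, -0.4, 1.2]
opening: 0.0399
gripper_force: 0.0
t: 9.9
tool_pos: [0.5322, 0.105, 0.1014]
orientation: [-0.4, -3.116, 0.0]
force: [-0.3, -0.4, -0.0]
opening: 0.0402
gripper_force: 0.0
[-36.93777052  77.85126796] 166.2542112759566
```

View pics/i.png

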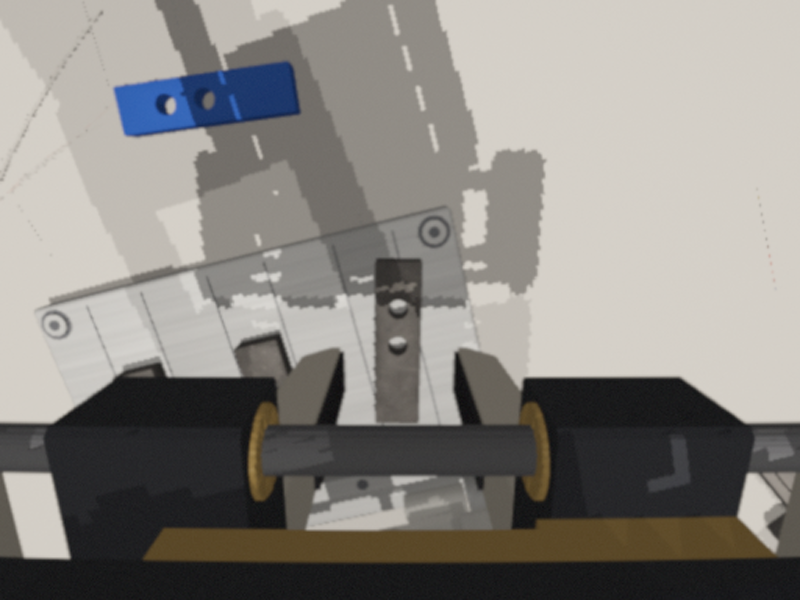

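Strap_3 is parallel and centred between the fingers (edges 375 and 421).

```bash
python3 -m pendant '[[[0.43,0,0,3,0],[0.43,0,0,3,0],[0.43,0,0,1.5,0],[0.43,0,0,0.4,0],[0.2,0,0,0,0],[0.2,0,0,0,0],[0.2,0,0,0,0],[0.2,0,0,0,0]]]' 15; python3 -m pendant '[[[0.2,0,0,0,-7],[0.2,0,0,0,-6.8],[0.2,0,0,0,0]]]';  python3 - <<'E'
from m import *
s=robot.read_state();o=s["orientation"];print(toj(J,s["tool_pos"])*1e3,np.degrees(2*np.arctan2(o[1],o[0])-J[2])%360)
E
```

```text
t: 10.75
tool_pos: [0.5337, 0.1052, 0.0242]
orientation: [0.405, 3.113, 0.001]
force: [-1.0, -0.4, 3.7]
opening: 0.0237
gripper_force: 15.0
t: 11.05
tool_pos: [0.5338, 0.1051, 0.0242]
orientation: [0.025, 3.139, 0.0]
force: [0.1, -0.4, 5.6]
opening: 0.0237
gripper_force: 15.0
[-35.40863725  78.00831774] 179.98720570513487
```

```bash
python3 -m pendant '[[[0.2,-1,-0.8,0,0],[0.2,-0.8,0,0,0],[0.2,-0.2,0,0,0],[0.2,-0.2,0,0,0],[0.2,0,0,0,0]]]'; python3 -m pendant '[[[0.2,-0.2,0,0,0],[0.2,-0.1,0,0,0],[0.2,-0.1,0,0,0]]]';  python3 - <<'E'
from m import *
s=robot.read_state();o=s["orientation"];print(toj(J,s["tool_pos"])*1e3,np.degrees(2*np.arctan2(o[1],o[0])-J[2])%360)
E
```

```text
t: 11.55
tool_pos: [0.5541, 0.0968, 0.024]
orientation: [-0.033, -3.141, -0.0]
force: [-6.4, -0.5, 12.1]
opening: 0.0236
gripper_force: 15.0
t: 11.85
tool_pos: [0.5577, 0.0969, 0.024]
orientation: [-0.033, -3.14, -0.0]
force: [-10.0, -0.1, 14.3]
opening: 0.0235
gripper_force: 15.0
[-11.40138969  70.1639035 ] 179.7021498765657
```

```bash
python3 -m pendant '[[[0.43,0,0,0,0],[0.43,0,0,0,0],[0.43,0,0,0,0],[0.43,0,0,-3,0],[0.43,0,0,-5,0],[0.43,0,-3.5,-3,0],[0.5,-1.2,-3.5,-3,0],[0.5,0,0,0,0]]]' 
python3 - <<'E'
from m import *
w=robot.read_camera("wrist");w["st"]=s=robot.read_state();pickle.dump(w,open("w5.pkl","wb"));o=s["orientation"];print(toj(J,s["tool_pos"])*1e3,s["tool_pos"],np.degrees(2*np.arctan2(o[1],o[0])-J[2])%360)
i=w["img"]
# predicted strap top outlines
print([np.round(proj(w,(J[0]+np.cos(J[2])*x-np.sin(J[2])*y,J[1]+np.sin(J[2])*x+np.cos(J[2])*y,.028)),1).tolist() for x,y in((-.04,-.082),(-.04,-.058),(-.04,-.012),(-.04,.012),(-.04,.058),(-.04,.082))])
cv2.imwrite("pics/j.png",cv2.resize(i[120:290,110:400],None,fx=2.75,fy=2.75,interpolation=cv2.INTER_CUBIC))
E
```

```text
t: 12.65
tool_pos: [0.5729, 0.0227, 0.1685]
orientation: [0.034, 3.132, -0.003]
force: [0.7, 0.5, 1.1]
opening: 0.0463
gripper_force: 0.0
[ 3.2627046  -1.98348406] [0.57119388 0.02453942 0.16559976] 179.65066785756
[[174.2, 139.2], [198.6, 139.0], [245.4, 138.7], [269.8, 138.5], [316.7, 138.3], [341.1, 138.2]]
```

View pics/j.png

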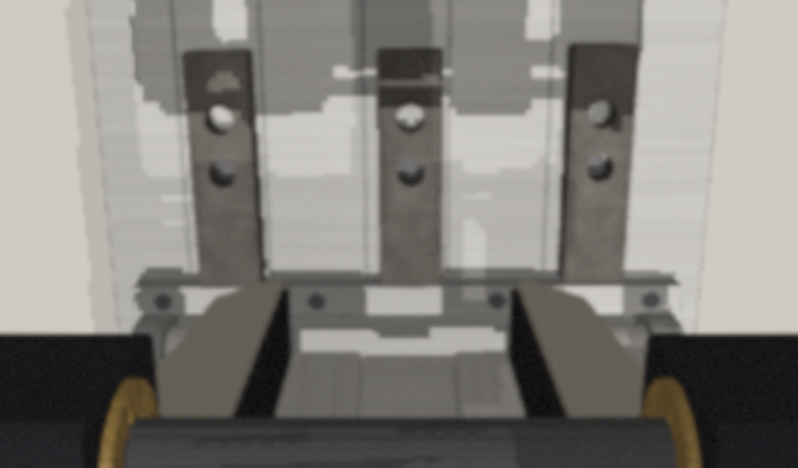

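All three straps look straight in their lanes. Strap tops span x≈185–252, 378–441 and 570–637, and their far ends sit at the fence (y≈280). I'll measure the offsets by code on the same image.

```bash
cat > n.py <<'E'
from m import *
w=pickle.load(open("w5.pkl","rb"));g=cv2.cvtColor(w["img"],cv2.COLOR_BGR2GRAY)
def W(x,y,z): c,s=np.cos(J[2]),np.sin(J[2]);return (J[0]+c*x-s*y,J[1]+s*x+c*y,z)
def samp(xs,ys,z):
    m=np.array([[proj(w,W(x/1e3,y/1e3,z)) for y in ys] for x in xs],np.float32)
    return cv2.remap(g,m[...,0],m[...,1],cv2.INTER_CUBIC).astype(float)
for L in(-86,-54,-16,16,54,86):
    ys=np.arange(L-6,L+6.01,.25);o=[]
    for a,b in((-64,-56),(-56,-46),(0,40)):
        r=samp(np.arange(a,b,1),ys,.016);r=r-np.median(r,axis=1,keepdims=True);p=r.mean(0);k=p.argmin();o.append((ys[k],round(p[k])))
    print("line",L,o)
for C in(-70,0,70):
    for a,b in((-30,-15),(20,38)):
        e=[]
        for sg in(-1,1):
            ys=np.arange(C+sg*12-6,C+sg*12+6.01,.25);p=cv2.GaussianBlur(samp(np.arange(a,b,1),ys,.028).mean(0).reshape(1,-1),(5,1),1)[0]
            d=np.gradient(p)*sg;e.append(ys[d.argmax()])
        print("strap",C,a,e,sum(e)/2)
    p=samp(np.arange(-55,-30,.5),np.arange(C-6,C+7,2),.028).mean(1);print(" near end",np.arange(-55,-30,.5)[np.gradient(p).argmin()])
    p=samp(np.arange(35,60,1),np.arange(C-8,C+9,2),.028).mean(1);print(" far",p.round().astype(int))
    p=samp(np.arange(35,60,1),np.arange(C+18,C+28,2),.026).mean(1);print(" fence",p.round().astype(int))
E
python3 n.py
```

```text
line -86 [(np.float64(-86.25), -19), (np.float64(-86.25), -20), (np.float64(-81.0), -79)]
line -54 [(np.float64(-54.0), -17), (np.float64(-54.25), -18), (np.float64(-58.5), -101)]
line -16 [(np.float64(-16.25), -14), (np.float64(-16.25), -14), (np.float64(-10.0), -79)]
line 16 [(np.float64(15.75), -16), (np.float64(15.75), -16), (np.float64(11.5), -73)]
line 54 [(np.float64(58.0), -48), (np.float64(58.5), -51), (np.float64(60.0), -88)]
line 86 [(np.float64(85.5), -21), (np.float64(85.25), -20), (np.float64(83.75), -56)]
strap -70 -30 [np.float64(-80.25), np.float64(-55.5)] -67.875
strap -70 20 [np.float64(-80.0), np.float64(-54.75)] -67.375
 near end -41.5
 far [ 91  91  91  92  92  92  92  92  93  93  93  92  92 104 130 149 143 130
 120 114 109 105 101  98  96]
 fence [175 176 177 177 176 176 173 155 123 102  97  91  86  86  89  87  80  73
  71  69  67  64  60  58  55]
strap 0 -30 [np.float64(-11.0), np.float64(12.5)] 0.75
strap 0 20 [np.float64(-10.5), np.float64(12.5)] 1.0
 near end -41.5
 far [ 93  93  93  93  93  93  94  93  93  93  92  91  93 107 139 168 179 181
 182 182 182 182 183 184 181]
 fence [192 193 193 192 192 191 182 153 128 120 116 105  89  83  94 111 117 118
 118 117 112 105 102 103 104]
strap 70 -30 [np.float64(57.25), np.float64(82.5)] 69.875
strap 70 20 [np.float64(57.25), np.float64(82.25)] 69.75
 near end -43.0
 far [104 104 104 105 105 105 105 106 106 105 104 102  95 111 157 192 197 188
 175 164 157 151 146 141 136]
 fence [197 198 198 199 199 199 200 199 181 150 130 119  99  88  92 111 126 124
 111 100  95  94  97 107 120]
```

Straps 2 and 3 sit about 1.1–1.5 mm to +y of centre, and strap 3's near end is about 1.5 mm short. There is plenty of time, so I'll do a second pass with a lower grip.

```bash
cat > p.py <<'E'
from m import *
s=robot.read_state();o=s["orientation"];print("jig",(toj(J,s["tool_pos"])*1e3).round(1),"z",(s["tool_pos"][2]*1e3).round(1),"yaw",(np.degrees(2*np.arctan2(o[1],o[0])-J[2])%360).round(2))
E
python3 -m pendant '[[[0.43,1.2,3.5,3,-0.35],[0.43,1.1,3.5,3,0],[0.43,0,0,3,0],[0.43,0,0,3,0],[0.43,0,0,0,0],[0.43,0,0,0,0]]]'; python3 p.py
```

```text
t: 13.3
tool_pos: [0.5455, 0.0972, 0.0415]
orientation: [-0.019, -3.138, 0.0]
force: [0.2, 1.1, 0.6]
opening: 0.0398
gripper_force: 0.0
jig [-23.5  70.3] z 41.5 yaw 180.21
```

```bash
python3 -m pendant '[[[0.43,0,-0.16,1.2,0.2],[0.43,0,0,1.05,0],[0.43,0,0,0,0],[0.2,0,0,0,0],[0.2,0,0,0,0],[0.2,0,0,0,0],[0.2,0,0,0,0]]]'; python3 p.py; python3 -m pendant '[[[0.2,-0.15,0,0,0],[0.2,-0.15,0,0,0],[0.2,-0.15,0,0,0],[0.2,0,0,0,0]]]'; python3 p.py
```

```text
t: 14.0
tool_pos: [0.5475, 0.0952, 0.0207]
orientation: [0.024, 3.141, 0.0]
force: [0.2, -0.2, 1.9]
opening: 0.0237
gripper_force: 14.9
jig [-21.6  68.3] z 20.7 yaw 180.0
t: 14.4
tool_pos: [0.5495, 0.0952, 0.0204]
orientation: [-0.024, -3.137, 0.0]
force: [-13.0, -0.2, 14.2]
opening: 0.0234
gripper_force: 15.0
jig [-19.5  68.3] z 20.4 yaw 180.03
```

```bash
python3 -m pendant '[[[0.43,0,0,0,0],[0.43,0,0,0,0],[0.43,0,0,0,0],[0.43,0,0,-3,0],[0.43,0,-3.5,0,0],[0.43,0,-3.4,0,0],[0.43,0,0,0,0],[0.43,0,0,0,0]]]'; python3 p.py
```

```text
t: 15.2
tool_pos: [0.5505, 0.0256, 0.0501]
orientation: [0.028, 3.141, 0.0]
force: [0.7, 0.3, -0.1]
opening: 0.0397
gripper_force: 0.0
jig [-17.4  -1.3] z 50.1 yaw 179.89
```

```bash
python3 -m pendant '[[[0.43,0.3,0,1.5,0],[0.43,0,0,1.45,0],[0.43,0,0,0,0],[0.2,0,0,0,0],[0.2,0,0,0,0],[0.2,0,0,0,0],[0.2,0,0,0,0]]]'; python3 p.py; python3 -m pendant '[[[0.2,-0.15,0,0,0],[0.2,-0.15,0,0,0],[0.2,-0.15,0,0,0],[0.2,0,0,0,0]]]'; python3 p.py;  python3 -m pendant '[[[0.43,0,0,0,0],[0.43,0,0,0,0],[0.43,0,0,0,0],[0.43,0,0,-3,0],[0.43,0.3,-3.5,0,0],[0.43,0,-3.4,0,0],[0.43,0,0,0,0],[0.43,0,0,0,0]]]'; python3 p.py
```

```text
t: 15.9
tool_pos: [0.5476, 0.0263, 0.0209]
orientation: [0.024, 3.141, 0.0]
force: [0.6, 0.4, -2.8]
opening: 0.0237
gripper_force: 15.0
jig [-20.4  -0.6] z 20.9 yaw 180.01
t: 16.3
tool_pos: [0.549, 0.0262, 0.0205]
orientation: [-0.024, -3.135, -0.0]
force: [-15.3, 1.3, 12.4]
opening: 0.0236
gripper_force: 15.0
jig [-18.9  -0.6] z 20.5 yaw 180.01
t: 17.1
tool_pos: [0.548, -0.0434, 0.0507]
orientation: [0.028, 3.141, 0.0]
force: [0.3, 0.1, -0.1]
opening: 0.0398
gripper_force: 0.0
jig [-18.8 -70.3] z 50.7 yaw 179.89
```

```bash
python3 -m pendant '[[[0.43,0.2,-0.1,1.5,0],[0.43,0,0,1.45,0],[0.43,0,0,0,0],[0.2,0,0,0,0],[0.2,0,0,0,0],[0.2,0,0,0,0],[0.2,0,0,0,0]]]'; python3 p.py; python3 -m pendant '[[[0.2,-0.15,0,0,0],[0.2,-0.15,0,0,0],[0.2,-0.15,0,0,0],[0.2,0,0,0,0]]]'; python3 p.py;  python3 -m pendant '[[[0.43,0,0,0,0],[0.43,0,0,0,0],[0.43,0,0,0,0],[0.43,0,0,-5,0],[0.43,0,3.5,-5,0],[0.5,-2.1,3.3,-4.5,0],[0.5,0,0,0,0],[0.5,0,0,0,0]]]'; python3 p.py; sed -i 's/w5.pkl/w6.pkl/' n.py; python3 - <<'E'
from h import *
import pickle
w=robot.read_camera("wrist");pickle.dump(w,open("w6.pkl","wb"))
E
python3 n.py | grep -v -e far -e fence
```

```text
t: 17.8
tool_pos: [0.5462, -0.0438, 0.0215]
orientation: [0.024, 3.141, -0.0]
force: [0.0, 1.5, -0.9]
opening: 0.0238
gripper_force: 15.0
jig [-20.7 -70.7] z 21.5 yaw 180.01
t: 18.2
tool_pos: [0.5476, -0.0438, 0.021]
orientation: [-0.024, -3.135, -0.001]
force: [-15.1, 0.5, 12.8]
opening: 0.0239
gripper_force: 15.0
jig [-19.3 -70.7] z 21.0 yaw 180.02
t: 19.0
tool_pos: [0.5701, 0.0126, 0.1512]
orientation: [0.022, 3.138, -0.001]
force: [-0.3, 0.2, -0.8]
opening: 0.0467
gripper_force: 0.0
jig [  2.3 -13.9] z 151.2 yaw 180.09
line -86 [(np.float64(-86.25), -20), (np.float64(-86.25), -20), (np.float64(-81.5), -74)]
line -54 [(np.float64(-54.25), -18), (np.float64(-54.25), -18), (np.float64(-59.0), -96)]
line -16 [(np.float64(-16.25), -14), (np.float64(-16.25), -13), (np.float64(-10.0), -81)]
line 16 [(np.float64(15.75), -18), (np.float64(15.5), -18), (np.float64(11.25), -83)]
line 54 [(np.float64(53.5), -19), (np.float64(53.5), -20), (np.float64(59.75), -133)]
line 86 [(np.float64(85.75), -28), (np.float64(85.75), -29), (np.float64(83.75), -64)]
strap -70 -30 [np.float64(-81.0), np.float64(-56.25)] -68.625
strap -70 20 [np.float64(-80.5), np.float64(-55.75)] -68.125
 near end -41.5
 86]
 103 104 104 105 104 104 104]
strap 0 -30 [np.float64(-11.5), np.float64(12.0)] 0.25
strap 0 20 [np.float64(-11.0), np.float64(12.25)] 0.625
 near end -41.5
 183 184 184 184 185 186 185]
 106 104 105 105 105 105 107]
strap 70 -30 [np.float64(54.75), np.float64(81.75)] 68.25
strap 70 20 [np.float64(55.5), np.float64(81.75)] 68.625
 near end -41.5
 194 190 186 181 177 172 167]
 114 102  98  97  92  67  38]
```

Straps are within about 0.7 mm of the lane centres, the near ends are even, and the row is square. Now the leaf: rise and turn the jaw along jig x.

```bash
python3 -m pendant '[[[0.6,0,0,-4,0],[0.8,0,0,-4,0],[1,0,0,0,8.2],[1,0,0,0,8.2],[1,0,0,0,8.2],[1,0,0,0,8.2],[1,0,0,0,8.2],[1,0,0,0,8.2]]]'; python3 -m pendant '[[[1,0,0,0,8.2],[1,0,0,0,8.2],[1,0,0,0,8.2],[1,0,0,0,8.2],[1,0,0,0,8],[1,0,0,0,0],[1,0,0,0,0]]]'; python3 p.py
```

```text
t: 19.85
tool_pos: [0.5675, 0.0112, 0.2272]
orientation: [-1.338, -2.838, 0.003]
force: [0.6, 1.1, 0.8]
opening: 0.0931
gripper_force: 0.0
t: 20.55
tool_pos: [0.5679, 0.0116, 0.2281]
orientation: [-2.233, -2.207, 0.003]
force: [-0.0, -0.5, -0.2]
opening: 0.093
gripper_force: 0.0
jig [  0.2 -14.9] z 228.1 yaw 90.2
```

```bash
python3 -m pendant '[[[1,0.7,3,0,0],[1,0.7,3,0,0],[1,0,3.3,0,0],[1,0,0,1.5,0],[1,0,0,0,0],[1,0,0,0,0]]]'; python3 p.py
python3 - <<'E'
from m import *
w=robot.read_camera("wrist");pickle.dump(w,open("w7.pkl","wb"))
t=robot.read_camera("top");pickle.dump(t,open("t7.pkl","wb"))
cv2.imwrite("pics/k.png",cv2.resize(w["img"],(800,600),interpolation=cv2.INTER_CUBIC))
c,s=np.cos(J[2]),np.sin(J[2])
for a in(1.6,1.7,1.77):
    x=.072-.135*np.cos(a)+.027*np.sin(a);z=.0345+.135*np.sin(a)+.027*np.cos(a)
    print(a,round(x,4),round(z,4),[(np.array(proj(w,(J[0]+c*x-s*y,J[1]+s*x+c*y,z)))/.64).round() for y in(-.038,0,.038)])
E
```

```text
t: 21.15
tool_pos: [0.6605, 0.0245, 0.2135]
orientation: [-2.236, -2.204, 0.003]
force: [0.5, 0.9, 1.2]
opening: 0.0931
gripper_force: 0.0
jig [92.6 -0.6] z 213.5 yaw 90.08
1.6 0.1029 0.1687 [array([421., 410.]), array([422., 334.]), array([423., 252.])]
1.7 0.1162 0.1649 [array([448., 406.]), array([450., 332.]), array([452., 251.])]
1.77 0.1252 0.1615 [array([465., 403.]), array([468., 330.]), array([471., 250.])]
```

View pics/k.png

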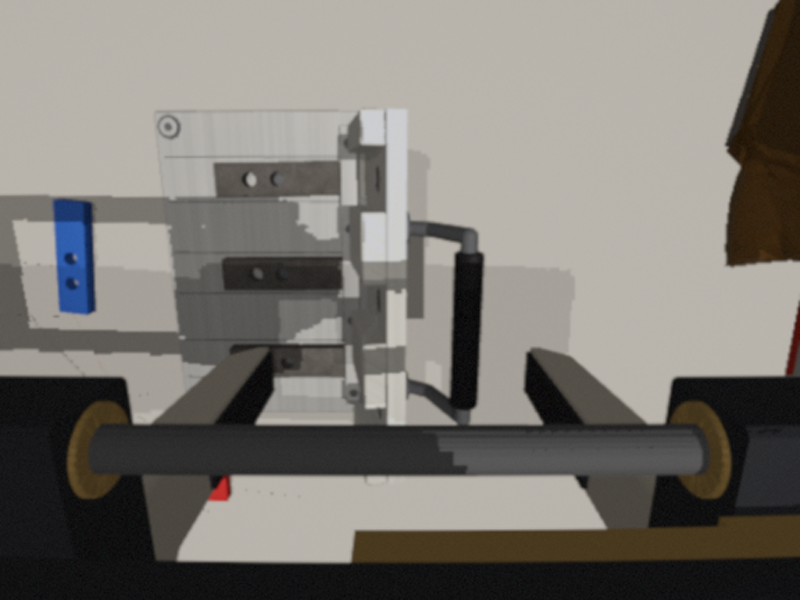

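The bar is at x≈467, y 254–408, matching leaf angle 1.77. It lies inside the rear finger (inner face about 527), so I'll descend and draw it forward with the rear finger.

```bash
python3 p.py; python3 -m pendant '[[[1,0,0,3,0],[1,0,0,2,0],[1,0,0,1,0],[1,0,0,0.5,0],[1,0,0,0,0],[1,0,0,0,0]]]' 8; python3 p.py;  python3 -m pendant '[[[1,0,-0.7,0,0],[1,0,-0.7,0,0],[1,0,-0.7,0,0],[1,0,-0.7,0,0],[1,0,-0.7,0,0],[1,0,0,0,0]]]'; python3 p.py
```

```text
jig [93.4 -0.5] z 215.5 yaw 90.05
t: 21.85
tool_pos: [0.6627, 0.0247, 0.1514]
orientation: [2.238, 2.203, 0.002]
force: [0.0, 0.2, 0.0]
opening: 0.0929
gripper_force: 0.0
jig [94.8 -0.4] z 151.4 yaw 90.01
t: 22.45
tool_pos: [0.6259, 0.0253, 0.1497]
orientation: [-2.238, -2.204, 0.001]
force: [-0.1, 1.0, -0.3]
opening: 0.0931
gripper_force: 0.0
jig [57.9 -0.3] z 149.7 yaw 90.01
```

```bash
python3 -m pendant '[[[0.8,0,0.9,0,0],[0.6,0,0.9,0,0],[0.45,0,0.7,0,0],[0.35,0,0.6,0,0],[0.35,0,0.3,0,0],[0.35,0,0,0,0],[0.35,0,0,0,0]]]'; python3 p.py;python3 -m pendant '[[[0.05,0,0,0,0],[0.05,0,0,0,0],[0.05,0,0,0,0],[0.05,0,0,0,0],[0.05,0,0,0,0]]]'; python3 p.py
```

```text
t: 23.15
tool_pos: [0.6609, 0.0247, 0.1496]
orientation: [-2.238, -2.204, 0.001]
force: [-0.2, -0.2, -0.1]
opening: 0.0411
gripper_force: 0.0
jig [93.  -0.4] z 149.6 yaw 90.01
t: 23.65
tool_pos: [0.6611, 0.0247, 0.1501]
orientation: [2.238, 2.204, 0.0]
force: [0.4, 0.7, 0.1]
opening: 0.0133
gripper_force: 8.0
jig [93.2 -0.4] z 150.1 yaw 90.0
```

The bar is gripped (13.3 mm, 8 N). I'll compute the arc increments.

```bash
python3 - <<'E'
import numpy as np
b=np.linspace(1.725,.1974,33);x=7.2-13.77*np.cos(b);z=13.77*np.sin(b)
X=np.diff(np.round(x,1)).round(1);Z=-np.diff(np.round(z,1)).round(1)
for i in range(0,32,8): print(' '.join(f"[0.05,0,{a+0},{c+0},0]," for a,c in zip(X[i:i+8],Z[i:i+8])))
E
```

```text
[0.05,0,-0.6,-0.1,0], [0.05,0,-0.7,0.0,0], [0.05,0,-0.6,-0.1,0], [0.05,0,-0.7,0.0,0], [0.05,0,-0.7,0.1,0], [0.05,0,-0.6,0.1,0], [0.05,0,-0.7,0.1,0], [0.05,0,-0.6,0.1,0],
[0.05,0,-0.6,0.1,0], [0.05,0,-0.7,0.2,0], [0.05,0,-0.6,0.3,0], [0.05,0,-0.6,0.2,0], [0.05,0,-0.6,0.3,0], [0.05,0,-0.6,0.3,0], [0.05,0,-0.5,0.3,0], [0.05,0,-0.6,0.4,0],
[0.05,0,-0.5,0.4,0], [0.05,0,-0.5,0.4,0], [0.05,0,-0.5,0.5,0], [0.05,0,-0.5,0.4,0], [0.05,0,-0.4,0.5,0], [0.05,0,-0.5,0.5,0], [0.05,0,-0.4,0.5,0], [0.05,0,-0.3,0.6,0],
[0.05,0,-0.4,0.5,0], [0.05,0,-0.3,0.6,0], [0.05,0,-0.3,0.6,0], [0.05,0,-0.2,0.6,0], [0.05,0,-0.3,0.6,0], [0.05,0,-0.2,0.6,0], [0.05,0,-0.2,0.7,0], [0.05,0,-0.1,0.6,0],
```

```bash
python3 -m pendant '[[[0.05,0,-0.6,-0.1,0],[0.05,0,-0.7,0,0],[0.05,0,-0.6,-0.1,0],[0.05,0,-0.7,0,0],[0.05,0,-0.7,0.1,0],[0.05,0,-0.6,0.1,0],[0.05,0,-0.7,0.1,0],[0.05,0,-0.6,0.1,0]]]' 12; python3 -m pendant '[[[0.05,0,-0.6,0.1,0],[0.05,0,-0.7,0.2,0],[0.05,0,-0.6,0.3,0],[0.05,0,-0.6,0.2,0],[0.05,0,-0.6,0.3,0],[0.05,0,-0.6,0.3,0],[0.05,0,-0.5,0.3,0],[0.05,0,-0.6,0.4,0]]]'; python3 p.py
```

```text
t: 24.45
tool_pos: [0.6082, 0.0256, 0.1474]
orientation: [-2.238, -2.204, 0.001]
force: [0.8, 0.6, 0.6]
opening: 0.0136
gripper_force: 12.0
t: 25.25
tool_pos: [0.5607, 0.0263, 0.1266]
orientation: [2.239, 2.204, 0.0]
force: [0.2, 0.7, 0.4]
opening: 0.0136
gripper_force: 12.0
jig [-7.3 -0.4] z 126.6 yaw 90.0
```

```bash
python3 -m pendant '[[[0.05,0,-0.5,0.4,0],[0.05,0,-0.5,0.4,0],[0.05,0,-0.5,0.5,0],[0.05,0,-0.5,0.4,0],[0.05,0,-0.4,0.5,0],[0.05,0,-0.5,0.5,0],[0.05,0,-0.4,0.5,0],[0.05,0,-0.3,0.6,0]]]'; python3 -m pendant '[[[0.05,0,-0.4,0.5,0],[0.05,0,-0.3,0.6,0],[0.05,0,-0.3,0.6,0],[0.05,0,-0.2,0.6,0],[0.05,0,-0.3,0.6,0],[0.05,0,-0.2,0.6,0]]]'; python3 p.py
```

```text
t: 26.05
tool_pos: [0.5243, 0.0268, 0.0885]
orientation: [-2.238, -2.204, 0.001]
force: [-3.9, 1.5, 1.6]
opening: 0.0135
gripper_force: 12.0
t: 26.65
tool_pos: [0.5079, 0.0271, 0.0534]
orientation: [2.239, 2.204, 0.0]
force: [0.4, 1.4, -0.5]
opening: 0.0134
gripper_force: 12.0
jig [-60.   -0.4] z 53.4 yaw 90.01
```

```bash
python3 -m pendant '[[[0.05,0,-0.2,0.5,0],[0.05,0,-0.1,0.4,0],[0.05,0,0,0.2,0],[0.05,0,0,0,0]]]'; python3 p.py; python3 -m pendant '[[[0.05,0,0,0.15,0],[0.05,0,0,0.15,0],[0.05,0,0,0,0]]]'; python3 p.py
```

```text
t: 27.05
tool_pos: [0.505, 0.0271, 0.0426]
orientation: [-2.239, -2.204, 0.0]
force: [3.2, 1.5, -2.0]
opening: 0.0136
gripper_force: 12.0
jig [-62.9  -0.4] z 42.6 yaw 90.0
t: 27.35
tool_pos: [0.5051, 0.0271, 0.0413]
orientation: [-2.238, -2.204, 0.001]
force: [-6.2, 0.3, 12.9]
opening: 0.0136
gripper_force: 12.0
jig [-62.9  -0.5] z 41.3 yaw 90.01
```

Down on the stop at the expected height (bar z≈61.7, x≈-63). Release and lift clear.

```bash
python3 -m pendant '[[[0.3,0,0,-0.1,0],[0.3,0,0,0,0],[0.3,0,0,0,0],[0.3,0,0,0,0]]]'; python3 -m pendant '[[[0.3,0,0,-1,0],[0.3,0,0,-2,0],[0.3,0,0,-4,0],[0.3,0,0,-4,0],[0.3,0,-2,-4,0],[0.3,0,-3,-2,0],[0.3,0,-3,0,0],[0.3,0,0,0,0]]]'; python3 p.py; python3 - <<'E'
from m import *
S=pickle.load(open("s0.pkl","rb"))
t=robot.read_camera("top")["img"];s=robot.read_camera("scene")
g=cv2.cvtColor(s["img"],cv2.COLOR_BGR2GRAY)
c,sn=np.cos(J[2]),np.sin(J[2])
W=lambda x,y,z:(J[0]+c*x-sn*y,J[1]+sn*x+c*y,z)
# dark bar in scene: measured dark blob centroid near prediction vs predicted at a=0, 0.03, 0.1
for a in(0,.05,.1):
    x=.072-.135*np.cos(a)+.027*np.sin(a);z=.0345+.135*np.sin(a)+.027*np.cos(a);print(a,np.round(proj(s,W(x,0,z)),1))
u,v=np.array(proj(s,W(-.063,0,.0615))).astype(int)
p=g[v-16:v+17,u-24:u+25];n,l,st,ce=cv2.connectedComponentsWithStats((p<45).astype(np.uint8));print([(st[i,4],(ce[i]+[u-24,v-16]).round(1)) for i in range(1,n) if st[i,4]>15])
d=cv2.absdiff(S["top"]["img"],t).max(2)
for n_,(x,y) in dict(blue=(360,366),red=(463,338),dial=(583,262),bottle=(184,250),brush=(566,353)).items():
    a,b=int(x*.64),int(y*.64);print(n_,(d[b-26:b+26,a-18:a+18]>50).sum())
E
```

```text
t: 27.75
tool_pos: [0.5048, 0.0271, 0.0406]
orientation: [-2.238, -2.204, 0.001]
force: [-0.5, -0.4, -0.1]
opening: 0.0277
gripper_force: 0.0
t: 28.55
tool_pos: [0.4234, 0.0285, 0.2124]
orientation: [2.237, 2.203, 0.002]
force: [0.2, -0.6, -1.0]
opening: 0.0277
gripper_force: 0.0
jig [-144.6   -0.3] z 212.4 yaw 90.02
0 [257.3 195.1]
0.05 [256.9 193.2]
0.1 [256.4 191.2]
[(np.int32(111), array([256.8, 195.8]))]
blue 1033
red 0
dial 0
bottle 0
brush 0
```

The bar's image centroid (256.8,195.8) matches the fully-down prediction (257.3,195.1). The bystanders and the red look-alike are unchanged. The blue one is only hidden by the arm in the top view.

```bash
python3 -c "
from plant import robot
print(robot.close_job())"
```

```text
the job is handed in; nothing more can be done
None
```

The three straps are straight, within about 1 mm of their lane centres and butted to the fence; the leaf was lowered by its bar, is fully down and released, and the job was handed in at about 29 s (I did not re-check the blue look-alike, which the arm hid in the last view).

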